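# Clear the offcut and put the tipped tin back in the caddy

## Robot

A 6-joint arm with a two-finger parallel gripper is mounted at the origin on the work surface. World frame = base frame: x ahead of the robot, y to its left, z up, the work surface at z = 0. Lengths are in mm, angles in rad, forces in N, time in s.
With the tool pointing down it reaches from about 300 to 775 mm from the base axis. Payload 14.6 kg.
Tool frame: the origin (TCP) lies on the centre line of the jaws, within the pads' length; the fingertips stand manip.finger_overhang ahead of it and the grasp point (between the pads) lies 11 mm behind it (manip.finger_overhang is the distance from the TCP to the fingertips, in mm); y points along the fingers, x is the direction in which the jaws open and shut, and the axes are right-handed (so a half turn about y gives the same grasp; the last joint's range is limited). The gripper opens to 94 mm and grips with 3 to 60 N. Pads are 16 mm wide; open, the fingers measure 119 mm over their backs; the gripper's body (75 mm by 177 mm) begins 78 mm behind the grasp point.
Start: joints at [-1.259, 0.3, 1.521, -0, 1.321, -0.067], TCP at [203.386, -511.003, 213.446] pointing down, gripper open.
Joint ranges: [-3.03, 3.03], [-0.79, 2.21], [0.23, 2.52], [-1.04, 4.18], [0, 3.07], [-2.55, 2.55]. Speed limits (rad/s): [2.22, 2.22, 2.57, 3.14, 3.14, 3.14].

## Interface

Orientations are given as [roll, pitch, yaw] about the fixed x, y, z axes, in that order (R = Rz(yaw) Ry(pitch) Rx(roll)).
In Python, from cell import monitor, viewer, ticket, manip gives the robot as it stands.
- The arm moves only by the shell command python3 -m jog 'ROWS' [FORCE]. ROWS is JSON, a list of rows, each an object of numbers: "grip": the finger opening in cm, from 0 to 9.4; "dx", "dy", "dz": the shift along the tool's x, y, z in cm; "spin": the turn about the tool's y in degrees. In form: [{"grip": .., "dx": .., "dy": .., "dz": .., "spin": ..}, ...]. A call has 1 to 20 rows; each row is the pose to reach, as a shift and turn from the pose commanded when the call began, along the tool's axes at that moment; what a row does not reach only later rows make up. A row lasts 1/8 s, in which the tool goes at most 62.5 mm and 10.7 degrees, less where a joint would pass 70% of its speed; a pose out of reach is approached as far as the arm can. A call with a gripper value outside its range is refused whole. The fingers move at their own pace and stop on an object; FORCE is the grip in N (left out, the last holds). Time passes only in rows, so rows that repeat a pose let the fingers close. It gives the time, the measured TCP pose, the force and the opening at its end, in the units of the state.
- monitor.read_state(): the state, without advancing time (a new reading comes with each control period).
- viewer.camera(name): name is "scene" or "side" or "wrist"; returns a dict with "color" (420x560x3 uint8, red, green, blue), "vertical_fov" (degrees; the focal length in pixels is half the picture's height over the tangent of half this angle, whatever the lens; pixels are square), "cx", "cy" (the principal point, pixels), "k1" (the pictures are not rectified: a ray, as slopes to the right and down, at radius r is drawn at 1 + k1 r^2 times it, then the intrinsics apply), "rvec" (rotation vector, rad) and "tvec" (3), from world to camera coordinates, as OpenCV has them. Camera axes: x right, y down, z forward; pixel columns grow to the right and rows downward; lengths in mm; the calibration is good to about 2 mm. A picture is of the moment at which its call begins. There is no depth.
- ticket.sign_off(): hands the job in, once; it reports no verdict.
The state is a dict: "clock": time; "joints": joint angles; "qd": joint speeds; "effort": joint torques, N m; "eef_pos": TCP position; "eef_rot": TCP orientation; "wrist_force": force on the tool from outside, world axes, zero at the start; "moment": the same for the moment, N m; "finger_gap": finger opening in mm.
Only numpy, scipy, OpenCV 4.12 (cv2) and the standard library are available. Lean on these libraries where they do the work, as an engineer would, in place of code of your own. Each camera call takes 0.05 s, during which the arm holds its last target. There are 200 camera calls.

## Task

First take the offcut of batten off the tin caddy and lay it, without dropping it, on the floor of the offcut tray. Then stand the tipped tin upright on the bare bench and let go of it, and only then take it again (its cap is all that will stand clear of the caddy) and set it down upright in the vacant place, on the cork coaster, lined up like its neighbours. Leave the other tins and everything else on the bench where they are.

Things in the scene. Friction and masses are not known exactly. Their poses are not given: they have to be found in the camera images.
- tin_center (a point): the tipped tin: it lies on the bench on one of its broad (52 mm wide) sides, centre 19 mm above the bench. Rectangular metal tin: body 52 (x) x 38 (y) x 108 mm tall, with a round black cap, 28 mm diameter, centred on top, 110 to 140 mm above the underside; 0.25 kg or so. Point at its centre, 70 mm above its underside; z runs from underside to cap
- coaster_top (a point): a fixed cork coaster, 58 x 42 x 3 mm, on the floor of the caddy in the one vacant place: the tipped tin's place. Point at the centre of its top face, 15 mm above the bench; axes as the caddy's
- caddy_mid (a point): fixed plywood caddy, one straight lane, outside 78 (its x) x 304 (its y, the lane) x 100 mm tall. Long walls 8 mm thick, 100 mm tall, 62 mm apart inside; end walls 45 mm tall; floor 12 mm thick. Four places at y = -105, -35, 35, 105 mm; tins stand with their 52 mm width (x) across the lane, either way round. Point: middle of the floor's top, 12 mm above the bench
- batten_center (a point): a loose offcut of wooden batten, 170 mm (its x) by 36 mm (its y) by 24 mm (its z), about 0.09 kg, lying across the tops of the caddy's long walls, over the vacant place, between the neighbours' caps. Point at its centre
- tray_in (a point): a fixed open grey offcut tray, outside 220 mm (its x) by 124 mm (its y) by 45 mm tall, walls and floor 5 mm thick (inside 210 x 114 mm, 40 mm deep). Point at the centre of its inner floor, 5 mm above the bench
- tin_a_center (a point): one of three neighbours, standing upright in the caddy; the same kind of tin as tin_center, same sizes and axes (point at its centre, 70 mm up). Must be left standing where it is
- tin_b_center (a point): one of three neighbours, standing upright in the caddy; the same kind of tin as tin_center, same sizes and axes (point at its centre, 70 mm up). Must be left standing where it is
- tin_c_center (a point): one of three neighbours, standing upright in the caddy; the same kind of tin as tin_center, same sizes and axes (point at its centre, 70 mm up). Must be left standing where it is
- spool: bystander: small plastic filament spool lying flat, 124 mm in diameter, 42 mm tall; origin at the centre of its underside. Leave alone
- tape: bystander: tape measure, 70 x 35 x 60 mm tall; origin at the centre of its underside. Leave alone
- wrench: bystander: open-ended wrench, 150 mm long, lying flat along its x; origin at the middle of its underside. Leave alone
There are look-alikes about, which are no part of the job. What is shaped like the part that bears tin_c_center but red is not meant.

How it is judged (in metres and radians):
On the way, in this order (a step that is already met when the one before it is completed fails the run):
1. the batten lies released on the floor of the tray (x of batten_center in the frame of tray_in between -0.05 and 0.05 m and y of batten_center in the frame of tray_in between -0.05 and 0.05 m and z of batten_center in the frame of tray_in between 0 and 0.022 m and contact force between the fingers and batten below 0.1 N), for 0.2 s.
2. the tin stands upright on the bare bench, released (angle between tin_center's own z axis and vertical below 0.1 rad and height (world z) of tin_center between 0.06 and 0.076 m and contact force between the fingers and tin below 0.1 N), for 0.2 s.
At the end, for the whole second after the job is handed in: batten on the tray floor (within 50 mm of its centre each way, under 22 mm above it); tin at rest on the coaster, upright (0.08 rad), within 18 mm, square to the lane (0.25 rad); neighbours upright (0.1 rad) within 25 mm and bystanders within 30 mm of their starts; nothing held (x of batten_center in the frame of tray_in between -0.05 and 0.05 m and y of batten_center in the frame of tray_in between -0.05 and 0.05 m and z of batten_center in the frame of tray_in between 0 and 0.022 m and horizontal distance between tin_center and coaster_top below 0.018 m and angle between tin_center's own z axis and vertical below 0.08 rad and z of tin_center in the frame of coaster_top between 0.064 and 0.074 m and angle between the x axis of tin_center and the x axis of caddy_mid, either way round below 0.25 rad and linear speed of each of tin, batten below 0.02 m/s and angle between each of tin_a_center, tin_b_center, tin_c_center's own z axis and vertical below 0.1 rad and distance of each of tin_a_center, tin_b_center, tin_c_center from where it was at the start of the episode below 0.025 m and distance of each of spool, tape, wrench from where it was at the start of the episode below 0.03 m); the robot touches nothing.
It fails at once if a neighbour tin is moved more than 25 mm or tipped more than 0.4 rad (distance of any of tin_a_center, tin_b_center, tin_c_center from where it was at the start of the episode above 0.025 m or angle between any of tin_a_center, tin_b_center, tin_c_center's own z axis and vertical above 0.4 rad).
It fails at once if a bystander is moved more than 30 mm (distance of any of spool, tape, wrench from where it was at the start of the episode above 0.03 m).
It fails at once if the batten falls freely faster than 0.9 m/s (a drop of about 4 cm) (linear speed of batten above 0.9 m/s and contact force between the fingers and batten below 0.1 N).
It fails at once if the tin falls freely faster than 0.9 m/s (a drop of about 4 cm) (linear speed of tin above 0.9 m/s and contact force between the fingers and tin below 0.1 N).
It also fails if it takes over 72 s, if anything falls off the work surface, if the arm or the gripper's body presses on something with over 40 N, if the wrist force passes 120 N, or if a joint passes its speed limit or range.

## Working session

There is one attempt and no reset: what is moved stays moved. The work goes in short steps, Python scripts to look and compute and a shell command to move; the robot and the scene stay as the last step left them, time stands still between calls to the robot, and variables do not carry over. Pictures are saved under pics/ and viewed, about 8 in all and at most 12, crops included, and the job is handed in when it is done.

```bash
ls; mkdir -p pics; cat > h.py <<'E'
import numpy as np, cv2
from cell import monitor, viewer, ticket, manip
def shot(name,fn=None):
    c=viewer.camera(name); im=np.ascontiguousarray(c["color"][:,:,::-1])
    if fn: cv2.imwrite("pics/"+fn,im)
    c["im"]=im; return c
def K(c):
    h=c["color"].shape[0]; f=h/2/np.tan(np.radians(c["vertical_fov"])/2)
    return np.array([[f,0,c["cx"]],[0,f,c["cy"]],[0,0,1.]]), np.array([c["k1"],0,0,0,0.])
def ray(c,px):
    k,d=K(c); R=cv2.Rodrigues(np.array(c["rvec"],float))[0]; t=np.array(c["tvec"],float).ravel()
    u=cv2.undistortPoints(np.array(px,float).reshape(-1,1,2),k,d).reshape(-1,2)
    return -R.T@t, np.c_[u,np.ones(len(u))]@R
def onz(c,px,z):
    o,d=ray(c,px); return o+d*((z-o[2])/d[:,2])[:,None]
def proj(c,P):
    k,d=K(c); return cv2.projectPoints(np.array(P,float).reshape(-1,1,3),np.array(c["rvec"],float),np.array(c["tvec"],float),k,d)[0].reshape(-1,2)
E
python3 - <<'E'
from h import *
a=shot("scene","s0.png"); b=shot("side","d0.png"); w=shot("wrist","w0.png")
import pickle; pickle.dump([a,b,w],open("c0.pkl","wb"))
for c in (a,b,w): print({k:c[k] for k in c if k not in("color","im")}, ray(c,[[280,210]]))
print(monitor.read_state(), manip.finger_overhang)
cv2.imwrite("pics/both.png",cv2.resize(np.vstack([a["im"],b["im"]]),None,fx=.714,fy=.714))
E
```

```text
pics
{'vertical_fov': 42.31240520408275, 'cx': 282.4225180139821, 'cy': 202.51574455792203, 'k1': 0.01633753787223325, 'rvec': array([ 1.12601835,  2.34937652, -1.02402853]), 'tvec': array([ 339.05751076, -206.38868906, 1892.06773888])} (array([1396.48112924,  696.63072641, 1141.06209375]), array([[-0.55730327, -0.45881522, -0.69217903]]))
{'vertical_fov': 54.27450704410249, 'cx': 277.35929466946953, 'cy': 214.63931238914617, 'k1': 0.03205231541805509, 'rvec': array([ 0.41110835, -2.60638935,  1.39199794]), 'tvec': array([514.57112494, 185.36232596, 948.89764097])} (array([267.46844689, 811.01351353, 685.76021928]), array([[ 0.26128947, -0.79649549, -0.54542873]]))
{'vertical_fov': 69.74583743942362, 'cx': 281.47416879468716, 'cy': 204.76801162590016, 'k1': -0.03830435487175318, 'rvec': array([-2.43121319,  1.65027245,  0.1992789 ]), 'tvec': array([-548.87849986,  -24.75384665,  389.46741573])} (array([ 265.87787179, -485.51940141,  383.59496425]), array([[-0.23748922, -0.0877065 , -0.96759075]]))
{'clock': 0.15, 'joints': array([-1.25857102e+00,  3.00316561e-01,  1.52143852e+00,  2.07752048e-05,
        1.32069263e+00, -6.65847884e-02]), 'qd': array([-1.02783640e-03, -3.37065137e-03, -1.32935828e-03, -5.92630108e-05,
       -2.15543145e-03, -6.33896928e-04]), 'effort': array([ 7.45888537e-04, -5.31954789e+01, -3.52821815e+01,  7.08469958e-02,
        2.36009894e-02, -1.02938529e-04]), 'eef_pos': array([ 203.34935378, -510.82127195,  213.03140824]), 'eef_rot': array([-1.57071936e+00,  8.51817614e-04, -1.19199134e+00]), 'wrist_force': array([-0.15593211,  0.4136973 , -0.08110931]), 'moment': array([ 0.00154595, -0.00157445,  0.05091503]), 'finger_gap': 93.92611082315851} 8.0
```

View pics/both.png

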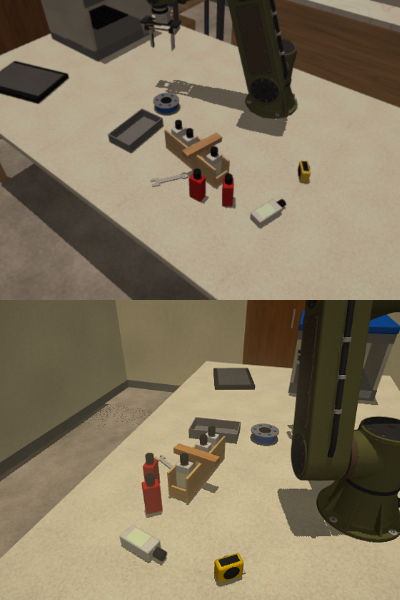

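View pics/s0.png

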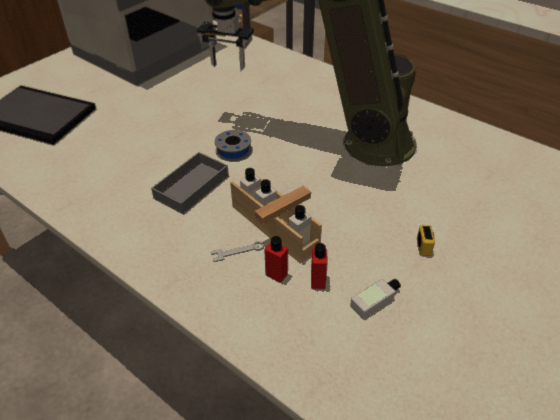

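Scene picture: batten (284,203), caddy around (275,215), grey tray (191,181) (look-alike: dark tray-like slab at (38,112), no walls as described), tipped pale tin (375,297), with cap at (394,285). Look-alike red tins are at (276,260) and (319,266). Spool (233,145), tape (427,239) and wrench (240,250) are also there. I choose the pale lying tin, the orange batten and the grey tray.

```bash
python3 - <<'E'
from h import *
import pickle
a,b,w=pickle.load(open("c0.pkl","rb"))
def blob(c,seed,tol,name):
    im=cv2.GaussianBlur(c["im"],(3,3),0); m=np.zeros((422,562),np.uint8)
    cv2.floodFill(im.copy(),m,seed,0,(tol,)*3,(tol,)*3,4|(255<<8)|cv2.FLOODFILL_FIXED_RANGE|cv2.FLOODFILL_MASK_ONLY)
    m=m[1:-1,1:-1]; ys,xs=np.nonzero(m); r=cv2.minAreaRect(np.c_[xs,ys].astype(np.float32))
    print(name,len(xs),im[seed[1],seed[0]],xs.mean().round(1),ys.mean().round(1),cv2.boxPoints(r).round(0).tolist()); return cv2.boxPoints(r),(xs.mean(),ys.mean())
for c,s,n in((a,(284,203),'sc bat'),(b,(277,217),'sd bat')):
    q,m=blob(c,s,28,n); 
    P=onz(c,q,124); print(P[:,:2].round(0).tolist(), onz(c,[m],124).round(0))
for c,s,n in((a,(193,181),'sc tray'),(b,(300,180),'sd tray')):
    q,m=blob(c,s,10,n); print(onz(c,q,5).round(0)[:,:2].tolist(), onz(c,[m],5).round(0))
print("tin", onz(a,[[375,295]],38))
# crops side by side
s=cv2.resize(a["im"][140:330,145:435],None,fx=2.75,fy=2.75,interpolation=cv2.INTER_CUBIC)
d=cv2.resize(b["im"][160:380,150:350],None,fx=3,fy=2.7,interpolation=cv2.INTER_CUBIC)
cv2.imwrite("pics/cs.png",s);cv2.imwrite("pics/cd.png",d[:600])
E
```

```text
sc bat 630 [ 72 111 157] 276.8 200.1 [[228.0, 215.0], [230.0, 182.0], [310.0, 186.0], [308.0, 220.0]]
[[680.0, -74.0], [577.0, -163.0], [449.0, 29.0], [559.0, 105.0]] [[553.  -9. 124.]]
sd bat 598 [ 68 122 172] 278.9 212.0 [[242.0, 202.0], [314.0, 191.0], [319.0, 222.0], [247.0, 234.0]]
[[641.0, -14.0], [478.0, -127.0], [431.0, 13.0], [578.0, 109.0]] [[536.   0. 124.]]
sc tray 858 [ 85  93 100] 190.4 182.7 [[164.0, 193.0], [206.0, 158.0], [218.0, 172.0], [175.0, 207.0]]
[[648.0, -391.0], [440.0, -410.0], [469.0, -329.0], [670.0, -315.0]] [[ 563. -360.    5.]]
sd tray 117 [43 55 60] 296.1 183.2 [[292.0, 177.0], [301.0, 177.0], [301.0, 190.0], [292.0, 190.0]]
[[618.0, -395.0], [589.0, -404.0], [565.0, -318.0], [593.0, -310.0]] [[ 593. -358.    5.]]
tin [[598.91207253 346.81557762  38.        ]]
```

View pics/cs.png

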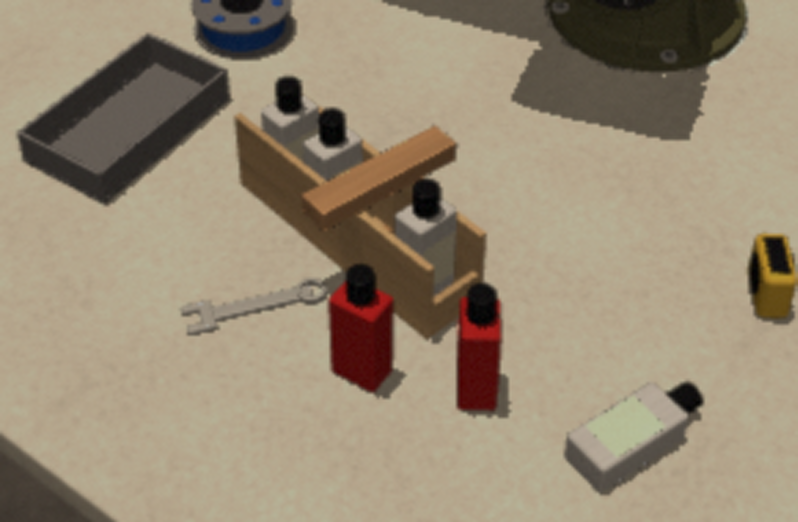

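View pics/cd.png

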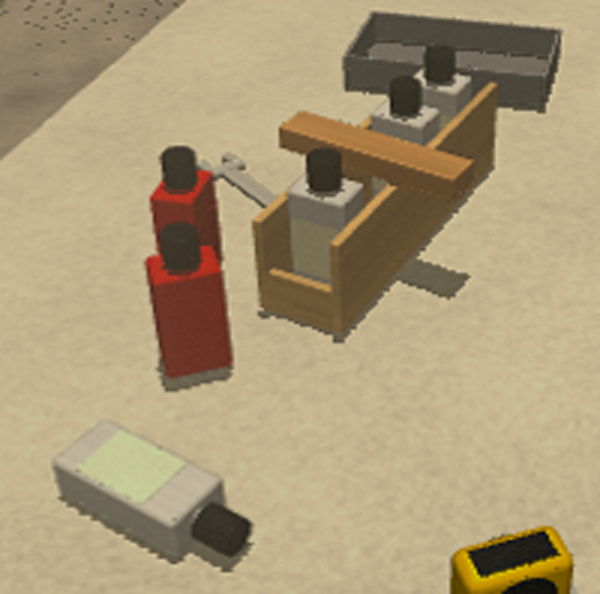

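Crops: batten top face spans crop (304,193)-(457,147) in the scene view. Three neighbour caps at (289,83), (332,116), (427,187), so the gap is at the third place, under the batten. The tipped tin has label up, cap toward the robot/tape. Red tins stand on the bench, not in the job.

```bash
python3 - <<'E'
from h import *
import pickle
a,b,w=pickle.load(open("c0.pkl","rb"))
S=lambda p:np.array(p,float)/2.75+[145,140]
D=lambda p:np.array(p,float)/[3,2.7]+[150,160]
def tri(p,q):
    o,d=ray(a,S([p]));o2,d2=ray(b,D([q])); d=d[0];d2=d2[0]
    s=np.linalg.lstsq(np.c_[d,-d2],o2-o,rcond=None)[0]; A=o+d*s[0];B=o2+d2*s[1]
    return ((A+B)/2).round(0),np.linalg.norm(A-B).round(1)
for n,z,p,q in [("bat",124,[(304,193),(438,128),(457,147),(325,211)],[(281,130),(465,182),(473,160),(300,112)]),
 ("tray",45,[(20,133),(148,36),(228,71),(105,178)],[(373,13),(560,31),(548,85),(345,63)]),
 ("caps",152,[(289,83),(332,116),(427,187)],[(440,50),(405,84),(325,157)]),
 ("tin",38,[(568,437),(648,384),(692,410),(608,470)],[(55,465),(106,421),(222,487),(185,535)]),
 ("wall",100,[(237,117),(433,268),(485,235)],[(255,218),(335,242),(495,86)]),
 ("reds",108,[(361,295),(481,313)],[(182,180),(182,255)]),]:
    A=onz(a,S(p),z);B=onz(b,D(q),z)
    print(n,A[:,:2].round(0).tolist(),A.mean(0).round(0),'| side',B[:,:2].round(0).tolist(),B.mean(0).round(0))
print(tri((289,83),(440,50)),tri((427,187),(325,157)),tri((687,398),(225,527)))
E
```

```text
bat [[619.0, -29.0], [460.0, 16.0], [471.0, 48.0], [626.0, 4.0]] [544.  10. 124.] | side [[627.0, 10.0], [457.0, 45.0], [460.0, 10.0], [624.0, -25.0]] [542.  10. 124.]
tray [[683.0, -394.0], [471.0, -408.0], [460.0, -288.0], [675.0, -267.0]] [ 572. -339.   45.] | side [[681.0, -390.0], [467.0, -405.0], [452.0, -272.0], [668.0, -259.0]] [ 567. -332.   45.]
caps [[526.0, -129.0], [538.0, -61.0], [561.0, 78.0]] [542. -37. 152.] | side [[528.0, -130.0], [538.0, -57.0], [560.0, 80.0]] [542. -36. 152.]
tin [[646.0, 308.0], [548.0, 332.0], [549.0, 380.0], [654.0, 355.0]] [599. 344.  38.] | side [[653.0, 356.0], [641.0, 308.0], [539.0, 341.0], [543.0, 385.0]] [594. 348.  38.]
wall [[557.0, -178.0], [602.0, 118.0], [535.0, 131.0]] [565.  24. 100.] | side [[608.0, 114.0], [537.0, 126.0], [483.0, -162.0]] [543.  26. 100.]
reds [[678.0, 91.0], [626.0, 192.0]] [652. 142. 108.] | side [[683.0, 89.0], [636.0, 186.0]] [659. 137. 108.]
(array([ 527., -128.,  154.]), np.float64(0.2)) (array([561.,  78., 152.]), np.float64(0.8)) (array([528., 364.,  24.]), np.float64(2.1))
```

Heights and sizes agree with the description. Estimates: batten (543,10), yaw about -14°; caddy yaw -9°; vacant place (549,10); tray (570,-336), yaw about 4°; tin from base (648,332) to head (545,360). I'll go above the batten.

```bash
python3 -m jog '[{"grip":6.4,"dx":-17.9,"dz":25.5,"dy":0,"spin":18},{"grip":6.4,"dx":-17.9,"dz":25.5,"dy":0,"spin":18},{"grip":6.4,"dx":-17.9,"dz":25.5,"dy":0,"spin":18},{"grip":6.4,"dx":-17.9,"dz":25.5,"dy":0,"spin":18},{"grip":6.4,"dx":-17.9,"dz":25.5,"dy":0,"spin":18},{"grip":6.4,"dx":-35.8,"dz":51,"dy":0,"spin":35.7},{"grip":6.4,"dx":-35.8,"dz":51,"dy":0,"spin":35.7},{"grip":6.4,"dx":-35.8,"dz":51,"dy":0,"spin":35.7},{"grip":6.4,"dx":-35.8,"dz":51,"dy":0,"spin":35.7},{"grip":6.4,"dx":-35.8,"dz":51,"dy":0,"spin":35.7},{"grip":6.4,"dx":-35.8,"dz":51,"dy":0,"spin":35.7},{"grip":6.4,"dx":-35.8,"dz":51,"dy":0,"spin":35.7},{"grip":6.4,"dx":-35.8,"dz":51,"dy":0,"spin":35.7},{"grip":6.4,"dx":-35.8,"dz":51,"dy":0,"spin":35.7},{"grip":6.4,"dx":-35.8,"dz":51,"dy":0,"spin":35.7},{"grip":6.4,"dx":-35.8,"dz":51,"dy":0,"spin":35.7}]'
python3 - <<'E'
from h import *
w=shot("wrist","w1.png"); import pickle; pickle.dump(w,open("w1.pkl","wb"))
print(ray(w,[[280,210]]), proj(w,[[543,10,124],[527,-129,152],[538,-59,152],[560,79,152],[549,10,15]]).round(0).tolist())
E
```

```text
clock: 2.15
eef_pos: [544.8, 9.9, 213.5]
eef_rot: [-1.571, 0.0, -1.816]
wrist_force: [0.3, -0.1, -0.3]
finger_gap: 64.0
(array([610.03838892,  -6.3540307 , 384.21128483]), array([[-0.24428119,  0.06633103, -0.96760132]])) [[282.0, 211.0], [456.0, 198.0], [368.0, 206.0], [194.0, 220.0], [281.0, 184.0]]
```

View pics/w1.png

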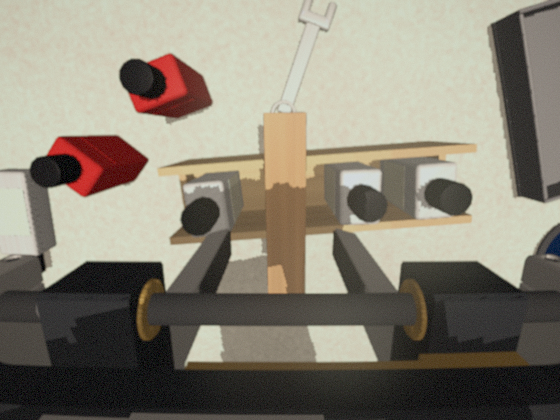

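Wrist view: batten is aligned between the fingers (column 285, far end at row 113), caps at (455,193), (370,202), (200,215) where predicted. Descend and grip.

```bash
python3 -m jog '[{"grip":6.4,"dx":0,"dy":5.5,"dz":0,"spin":0},{"grip":5.8,"dy":8.5},{"grip":5.8,"dy":10.9},{"grip":5.8,"dy":10.9},{"grip":3,"dy":10.9},{"grip":3,"dy":10.9},{"grip":3,"dy":10.9},{"grip":3,"dy":10.9},{"grip":3,"dy":10.9},{"grip":3,"dy":9},{"grip":3,"dy":5},{"grip":3,"dy":0},{"grip":3,"dy":-2},{"grip":3,"dy":-2}]' 25
```

```text
validation failed for argument at $[1]...
```

```bash
python3 -m jog '[{"grip":6.4,"dx":0,"dy":5.5,"dz":0,"spin":0},{"grip":5.8,"dx":0,"dy":8.5,"dz":0,"spin":0},{"grip":5.8,"dx":0,"dy":10.9,"dz":0,"spin":0},{"grip":5.8,"dx":0,"dy":10.9,"dz":0,"spin":0},{"grip":3,"dx":0,"dy":10.9,"dz":0,"spin":0},{"grip":3,"dx":0,"dy":10.9,"dz":0,"spin":0},{"grip":3,"dx":0,"dy":10.9,"dz":0,"spin":0},{"grip":3,"dx":0,"dy":10.9,"dz":0,"spin":0},{"grip":3,"dx":0,"dy":10.9,"dz":0,"spin":0},{"grip":3,"dx":0,"dy":8,"dz":0,"spin":0},{"grip":3,"dx":0,"dy":4,"dz":0,"spin":0},{"grip":3,"dx":0,"dy":0,"dz":0,"spin":0},{"grip":3,"dx":0,"dy":-2,"dz":0,"spin":0},{"grip":3,"dx":0,"dy":-2,"dz":0,"spin":0}]' 25
```

```text
clock: 3.95
eef_pos: [545.2, 10.3, 234.7]
eef_rot: [-1.568, 0.001, -1.815]
wrist_force: [0.2, -0.5, -1.8]
finger_gap: 35.9
```

```bash
python3 -m jog '[{"grip":3,"dx":16.5,"dy":0,"dz":5.4,"spin":-9},{"grip":3,"dx":16.5,"dy":0,"dz":5.4,"spin":-9},{"grip":3,"dx":16.5,"dy":0,"dz":5.4,"spin":-9},{"grip":3,"dx":33,"dy":0,"dz":10.8,"spin":-18},{"grip":3,"dx":33,"dy":0,"dz":10.8,"spin":-18},{"grip":3,"dx":33,"dy":0,"dz":10.8,"spin":-18},{"grip":3,"dx":33,"dy":0,"dz":10.8,"spin":-18},{"grip":3,"dx":33,"dy":0,"dz":10.8,"spin":-18},{"grip":3,"dx":33,"dy":5,"dz":10.8,"spin":-18},{"grip":3,"dx":33,"dy":10,"dz":10.8,"spin":-18},{"grip":3,"dx":33,"dy":13,"dz":10.8,"spin":-18},{"grip":3,"dx":33,"dy":13,"dz":10.8,"spin":-18}]'
python3 - <<'E'
from h import *
a=shot("scene"); b=shot("side")
s=cv2.resize(a["im"][110:250,120:330],(600,400),interpolation=cv2.INTER_CUBIC)
d=cv2.resize(b["im"][110:250,230:440],(600,400),interpolation=cv2.INTER_CUBIC)
cv2.imwrite("pics/t1.png",cv2.resize(np.vstack([s,d]),(450,600)))
E
```

```text
clock: 5.45
eef_pos: [569.2, -334.2, 101.3]
eef_rot: [-1.574, 0.003, -1.499]
wrist_force: [-0.0, -0.3, -0.6]
finger_gap: 35.5
```

View pics/t1.png

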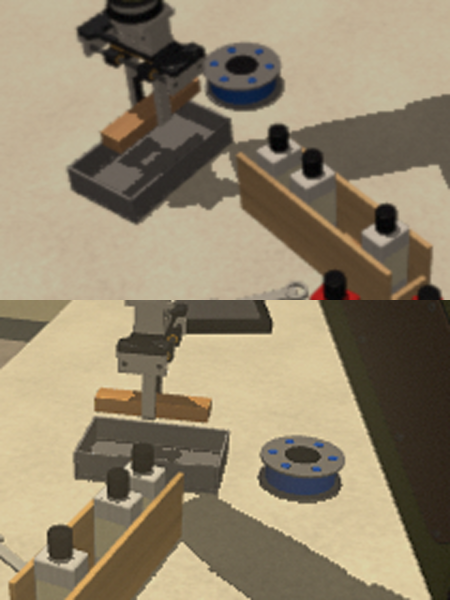

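Batten level and centred over the tray (scene crop (150,125), side crop (150,403)). Lower and release.

```bash
python3 -m jog '[{"grip":3,"dx":0,"dy":4,"dz":0,"spin":0},{"grip":3,"dx":0,"dy":7,"dz":0,"spin":0},{"grip":3,"dx":0,"dy":8.5,"dz":0,"spin":0},{"grip":3,"dx":0,"dy":8.8,"dz":0,"spin":0},{"grip":3,"dx":0,"dy":8.8,"dz":0,"spin":0},{"grip":3,"dx":0,"dy":8.8,"dz":0,"spin":0},{"grip":4,"dx":0,"dy":8.8,"dz":0,"spin":0},{"grip":5.6,"dx":0,"dy":8.8,"dz":0,"spin":0},{"grip":5.6,"dx":0,"dy":8.8,"dz":0,"spin":0},{"grip":5.6,"dx":0,"dy":8.8,"dz":0,"spin":0},{"grip":5.6,"dx":0,"dy":6,"dz":0,"spin":0},{"grip":5.6,"dx":0,"dy":1,"dz":0,"spin":0},{"grip":5.6,"dx":0,"dy":-4,"dz":0,"spin":0},{"grip":5.6,"dx":0,"dy":-8,"dz":0,"spin":0},{"grip":5.6,"dx":0,"dy":-11,"dz":0,"spin":0},{"grip":5.6,"dx":0,"dy":-11,"dz":0,"spin":0}]'
```

```text
clock: 7.55
eef_pos: [570.4, -336.5, 215.8]
eef_rot: [-1.567, -0.003, -1.501]
wrist_force: [0.7, 0.4, -0.0]
finger_gap: 55.6
```

```bash
python3 -m jog '[{"grip":5.6,"dx":-33,"dy":0,"dz":4,"spin":-80},{"grip":5.6,"dx":-33,"dy":0,"dz":4,"spin":-80},{"grip":5.6,"dx":-33,"dy":0,"dz":4,"spin":-80},{"grip":5.6,"dx":-33,"dy":0,"dz":4,"spin":-80},{"grip":5.6,"dx":-33,"dy":0,"dz":4,"spin":-80},{"grip":5.6,"dx":-33,"dy":0,"dz":4,"spin":-80},{"grip":5.6,"dx":-67.8,"dy":0,"dz":7.7,"spin":-161},{"grip":5.6,"dx":-67.8,"dy":0,"dz":7.7,"spin":-161},{"grip":5.6,"dx":-67.8,"dy":0,"dz":7.7,"spin":-161},{"grip":5.6,"dx":-67.8,"dy":0,"dz":7.7,"spin":-161},{"grip":5.6,"dx":-67.8,"dy":0,"dz":7.7,"spin":-161},{"grip":5.6,"dx":-67.8,"dy":0,"dz":7.7,"spin":-161},{"grip":5.6,"dx":-67.8,"dy":0,"dz":7.7,"spin":-161},{"grip":5.6,"dx":-67.8,"dy":0,"dz":7.7,"spin":-161},{"grip":5.6,"dx":-67.8,"dy":0,"dz":7.7,"spin":-161},{"grip":5.6,"dx":-67.8,"dy":0,"dz":7.7,"spin":-161},{"grip":5.6,"dx":-67.8,"dy":0,"dz":7.7,"spin":-161},{"grip":5.6,"dx":-67.8,"dy":0,"dz":7.7,"spin":-161}]'
python3 - <<'E'
from h import *
w=shot("wrist"); import pickle; pickle.dump(w,open("w2.pkl","wb"))
a=shot("scene"); 
s=cv2.resize(a["im"][140:250,145:310],(560,373),interpolation=cv2.INTER_CUBIC)
cv2.imwrite("pics/w2.png",cv2.resize(np.vstack([w["im"],s]),None,fx=.75,fy=.75))
E
```

```text
clock: 9.8
eef_pos: [599.2, 345.6, 213.1]
eef_rot: [-1.571, 0.0, 1.307]
wrist_force: [-1.2, -0.6, -0.1]
finger_gap: 56.0
```

View pics/w2.png

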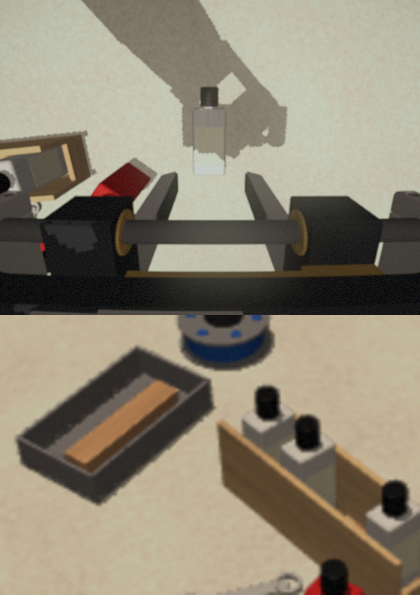

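Wrist view: tin, body corners at full-image (260,144), (300,144), (300,233), (257,232), cap tip (279,117); it's upright in the picture, so jaws are square to it. The batten lies flat in the tray (second panel, (125,425)).

```bash
python3 - <<'E'
from h import *
import pickle
w=pickle.load(open("w2.pkl","rb"))
P=onz(w,[[260,144],[300,144],[300,233],[257,232]],38); print(P.round(0).tolist())
print(onz(w,[[279,117],[279,144]],19).round(0).tolist())
g=cv2.cvtColor(w["im"],cv2.COLOR_BGR2GRAY); 
for r in (122,130,150,170,200,225): print(r,g[r,235:325:2].tolist())
E
```

```text
[[539.0, 337.0, 38.0], [551.0, 380.0, 38.0], [653.0, 354.0, 38.0], [638.0, 304.0, 38.0]]
[[516.0, 365.0, 19.0], [545.0, 357.0, 19.0]]
122 [130, 132, 124, 129, 127, 127, 125, 126, 127, 132, 130, 126, 128, 130, 127, 126, 83, 48, 55, 49, 62, 61, 68, 56, 56, 63, 64, 58, 153, 193, 190, 186, 188, 191, 195, 193, 189, 190, 190, 195, 191, 191, 186, 188, 186]
130 [166, 135, 130, 132, 130, 128, 125, 127, 130, 126, 127, 121, 126, 128, 126, 123, 88, 46, 60, 52, 67, 75, 74, 68, 59, 57, 55, 56, 143, 188, 190, 188, 192, 190, 189, 192, 187, 187, 187, 191, 181, 138, 123, 128, 126]
150 [190, 195, 196, 188, 135, 133, 130, 126, 129, 127, 129, 119, 125, 131, 131, 130, 131, 133, 133, 126, 129, 127, 129, 134, 130, 127, 128, 132, 126, 126, 128, 130, 123, 114, 128, 128, 125, 125, 121, 121, 123, 122, 125, 126, 128]
170 [198, 195, 193, 197, 151, 134, 131, 134, 129, 125, 127, 116, 131, 138, 138, 137, 138, 135, 137, 135, 138, 131, 140, 137, 134, 136, 133, 134, 135, 138, 138, 137, 120, 117, 129, 128, 126, 130, 126, 120, 122, 123, 125, 125, 122]
200 [195, 195, 197, 194, 197, 199, 192, 197, 197, 200, 199, 150, 165, 196, 178, 142, 141, 139, 146, 141, 141, 140, 141, 140, 137, 137, 141, 139, 142, 143, 141, 137, 118, 130, 129, 127, 135, 134, 131, 129, 130, 131, 149, 178, 181]
225 [197, 198, 195, 196, 198, 195, 196, 198, 198, 198, 194, 173, 195, 202, 203, 200, 203, 200, 202, 200, 202, 202, 199, 201, 201, 203, 202, 201, 201, 200, 201, 196, 169, 190, 194, 197, 196, 197, 193, 196, 197, 192, 195, 194, 196]
```

```bash
python3 -m jog '[{"grip":5.6,"dx":0,"dy":4,"dz":6,"spin":0},{"grip":5.6,"dx":0,"dy":8,"dz":8,"spin":0},{"grip":5.6,"dx":0,"dy":13,"dz":8,"spin":0},{"grip":5.6,"dx":0,"dy":17,"dz":8,"spin":0},{"grip":5.6,"dx":0,"dy":19.5,"dz":8,"spin":0},{"grip":5.6,"dx":0,"dy":20.2,"dz":8,"spin":0},{"grip":5.6,"dx":0,"dy":20.2,"dz":8,"spin":0},{"grip":2,"dx":0,"dy":20.2,"dz":8,"spin":0},{"grip":2,"dx":0,"dy":20.2,"dz":8,"spin":0},{"grip":2,"dx":0,"dy":20.2,"dz":8,"spin":0},{"grip":2,"dx":0,"dy":20.2,"dz":8,"spin":0},{"grip":2,"dx":0,"dy":20.2,"dz":8,"spin":0},{"grip":2,"dx":0,"dy":20.2,"dz":8,"spin":0},{"grip":2,"dx":0,"dy":20.2,"dz":8,"spin":0}]' 10
```

```text
clock: 11.65
eef_pos: [522.1, 366.4, 11.8]
eef_rot: [-1.571, -0.0, 1.309]
wrist_force: [-1.7, -0.9, 5.5]
finger_gap: 27.7
```

```bash
python3 -m jog '[{"grip":2,"dx":0,"dy":-1.2,"dz":-0.25,"spin":0},{"grip":2,"dx":0,"dy":-2.66,"dz":-0.66,"spin":0},{"grip":2,"dx":0,"dy":-4.2,"dz":-1.4,"spin":0},{"grip":2,"dx":0,"dy":-5.75,"dz":-2.27,"spin":0},{"grip":2,"dx":0,"dy":-7.1,"dz":-3.4,"spin":0},{"grip":2,"dx":0,"dy":-8.32,"dz":-4.63,"spin":0},{"grip":2,"dx":0,"dy":-8.32,"dz":-4.63,"spin":0},{"grip":2,"dx":0,"dy":-8.32,"dz":-4.63,"spin":0}]'
python3 - <<'E'
from h import *
a=shot("scene"); b=shot("side")
s=cv2.resize(a["im"][210:330,320:470],(500,400),interpolation=cv2.INTER_CUBIC)
d=cv2.resize(b["im"][230:420,120:300],(500,528),interpolation=cv2.INTER_CUBIC)[:400]
cv2.imwrite("pics/t2.png",cv2.resize(np.hstack([s,d]),(800,320)))
E
```

```text
clock: 12.65
eef_pos: [566.5, 354.4, 94.5]
eef_rot: [-1.57, 0.0, 1.309]
wrist_force: [-2.5, -0.9, 2.5]
finger_gap: 27.6
```

View pics/t2.png

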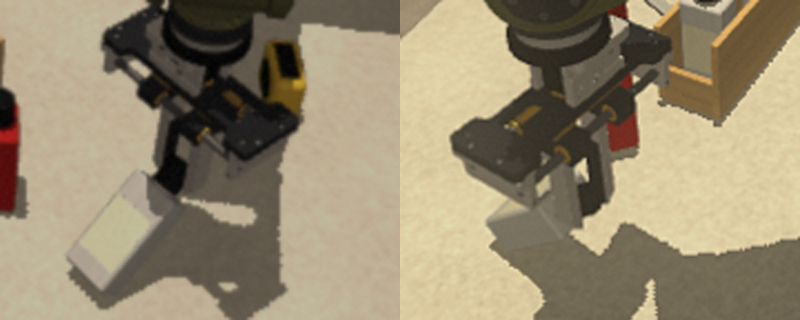

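The tin is pivoting in the grip with its base edge on the bench (scene crop (85,270)). Finish the arc.

```bash
python3 -m jog '[{"grip":2,"dx":0,"dy":-1.03,"dz":-1.4,"spin":0},{"grip":2,"dx":0,"dy":-1.87,"dz":-2.93,"spin":0},{"grip":2,"dx":0,"dy":-2.5,"dz":-4.56,"spin":0},{"grip":2,"dx":0,"dy":-2.92,"dz":-6.25,"spin":0},{"grip":2,"dx":0,"dy":-3.1,"dz":-7.5,"spin":0},{"grip":2,"dx":0,"dy":-3.1,"dz":-8.6,"spin":0},{"grip":2,"dx":0,"dy":-3.05,"dz":-9.6,"spin":0},{"grip":2,"dx":0,"dy":-3,"dz":-10.4,"spin":0},{"grip":2,"dx":0,"dy":-3,"dz":-10.4,"spin":0},{"grip":2,"dx":0,"dy":-3,"dz":-10.4,"spin":0}]'
python3 - <<'E'
from h import *
a=shot("scene"); b=shot("side")
s=cv2.resize(a["im"][210:330,300:450],(500,400),interpolation=cv2.INTER_CUBIC)
d=cv2.resize(b["im"][230:420,90:270],(500,528),interpolation=cv2.INTER_CUBIC)[:400]
cv2.imwrite("pics/t3.png",cv2.resize(np.hstack([s,d]),(800,320)))
E
```

```text
clock: 14.0
eef_pos: [667.2, 327.5, 124.6]
eef_rot: [-1.571, 0.0, 1.309]
wrist_force: [0.8, -1.0, 3.4]
finger_gap: 27.5
```

View pics/t3.png

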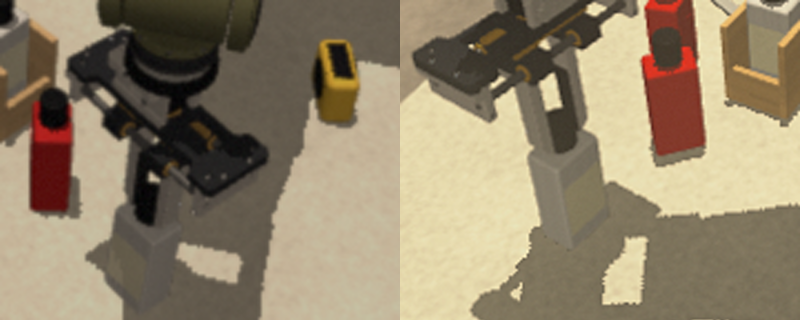

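```bash
python3 -m jog '[{"grip":3.2,"dx":0,"dy":0,"dz":0,"spin":0},{"grip":4.4,"dx":0,"dy":0,"dz":0,"spin":0},{"grip":4.4,"dx":0,"dy":0,"dz":0,"spin":0},{"grip":4.4,"dx":0,"dy":0,"dz":0,"spin":0},{"grip":4.4,"dx":0,"dy":0,"dz":0,"spin":0},{"grip":4.4,"dx":0,"dy":0,"dz":0,"spin":0}]'
python3 - <<'E'
from h import *
a=shot("scene"); b=shot("side"); w=shot("wrist")
import pickle; pickle.dump([a,b,w],open("c4.pkl","wb"))
s=cv2.resize(a["im"][210:330,300:450],(500,400),interpolation=cv2.INTER_CUBIC)
d=cv2.resize(b["im"][230:420,90:270],(500,528),interpolation=cv2.INTER_CUBIC)[:400]
cv2.imwrite("pics/t4.png",np.vstack([cv2.resize(np.hstack([s,d]),(700,280)),cv2.resize(w["im"],(420,315))[:, :].copy() if 0 else cv2.copyMakeBorder(cv2.resize(w["im"],(420,315)),0,0,0,280,0)]))
E
```

```text
clock: 14.85
eef_pos: [667.2, 327.4, 124.7]
eef_rot: [-1.571, -0.0, 1.309]
wrist_force: [-0.3, 0.0, 0.4]
finger_gap: 44.0
```

View pics/t4.png

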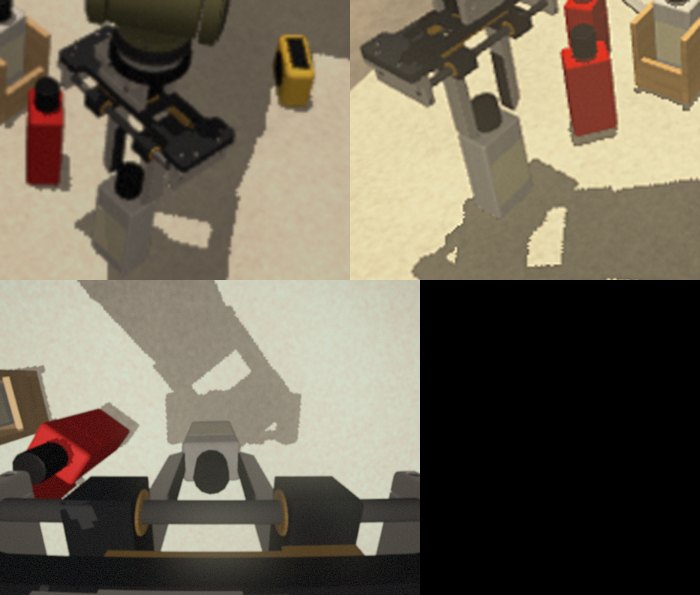

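Tin stands released; cap is between the fingers (wrist panel (212,470)). Check uprightness by projecting an upright tin's edges at that spot.

```bash
python3 - <<'E'
from h import *
import pickle
a,b,w=pickle.load(open("c4.pkl","rb"))
c=np.array([667.2,327.4]);u=np.array([.26,.9654]);v=np.array([.9654,-.26])
Q=[np.r_[c+sx*26*u+sy*19*v,z] for sx in(-1,1) for sy in(-1,1) for z in(0,108)]+[np.r_[c,140]]
A=(proj(a,Q)-[300,210])*[350/150,280/120]
B=(proj(b,Q)-[90,230])*[500/180*.7,528/190*.7]+[350,0]
W=proj(w,Q)*.75+[0,280]
for x in zip(A.round(0).tolist(),B.round(0).tolist(),W.round(0).tolist()): print(x)
E
```

```text
([119.0, 226.0], [540.0, 191.0], [191.0, 418.0])
([128.0, 164.0], [526.0, 119.0], [181.0, 439.0])
([93.0, 243.0], [515.0, 176.0], [192.0, 445.0])
([100.0, 181.0], [500.0, 105.0], [182.0, 480.0])
([151.0, 259.0], [505.0, 224.0], [231.0, 418.0])
([162.0, 196.0], [488.0, 151.0], [241.0, 439.0])
([125.0, 277.0], [480.0, 208.0], [230.0, 445.0])
([134.0, 214.0], [461.0, 135.0], [240.0, 480.0])
([133.0, 169.0], [489.0, 103.0], [211.0, 475.0])
```

Prediction matches the picture in all three views, so it's upright. Regrip the cap, lift, carry over.

```bash
python3 -m jog '[{"grip":2,"dx":0,"dy":0,"dz":0,"spin":0},{"grip":2,"dx":0,"dy":0,"dz":0,"spin":0},{"grip":2,"dx":0,"dy":0,"dz":0,"spin":0},{"grip":2,"dx":0,"dy":0,"dz":0,"spin":0},{"grip":2,"dx":0,"dy":-1,"dz":0,"spin":0},{"grip":2,"dx":0,"dy":-3,"dz":0,"spin":0},{"grip":2,"dx":-2.5,"dy":-6.5,"dz":2.5,"spin":0},{"grip":2,"dx":-5.3,"dy":-10.5,"dz":5.5,"spin":0},{"grip":2,"dx":-8,"dy":-14,"dz":7,"spin":0},{"grip":2,"dx":-10.2,"dy":-18.5,"dz":8.3,"spin":0},{"grip":2,"dx":-10.2,"dy":-18.5,"dz":8.3,"spin":0}]' 30
python3 -m jog '[{"grip":2,"dx":-4,"dy":0,"dz":-1,"spin":10},{"grip":2,"dx":-8,"dy":0,"dz":-2,"spin":20},{"grip":2,"dx":-12,"dy":0,"dz":-3,"spin":30},{"grip":2,"dx":-16,"dy":0,"dz":-4,"spin":40},{"grip":2,"dx":-20,"dy":0,"dz":-5,"spin":50},{"grip":2,"dx":-23.5,"dy":0,"dz":-5.1,"spin":60},{"grip":2,"dx":-23.5,"dy":0,"dz":-5.1,"spin":70},{"grip":2,"dx":-23.5,"dy":0,"dz":-5.1,"spin":80},{"grip":2,"dx":-23.5,"dy":0,"dz":-5.1,"spin":84},{"grip":2,"dx":-23.5,"dy":0,"dz":-5.1,"spin":84},{"grip":2,"dx":-23.5,"dy":0,"dz":-5.1,"spin":84}]'
python3 - <<'E'
from h import *
a=shot("scene"); b=shot("side"); w=shot("wrist")
import pickle; pickle.dump([a,b,w],open("c5.pkl","wb"))
s=cv2.resize(a["im"][130:270,210:350],(400,400),interpolation=cv2.INTER_CUBIC)
d=cv2.resize(b["im"][130:300,190:360],(400,400),interpolation=cv2.INTER_CUBIC)
w2=cv2.resize(w["im"][:240],(467,200))
cv2.imwrite("pics/t5.png",np.vstack([np.hstack([s,d]),cv2.copyMakeBorder(w2,0,0,0,333,0)]))
E
```

```text
clock: 16.38
eef_pos: [560.7, 249.9, 315.8]
eef_rot: [-1.578, -0.005, 1.308]
wrist_force: [0.2, -0.4, -3.0]
finger_gap: 27.3
clock: 17.75
eef_pos: [549.2, 10.3, 309.5]
eef_rot: [-1.571, 0.0, -0.155]
wrist_force: [-0.6, -0.9, -2.2]
finger_gap: 27.2
```

View pics/t5.png

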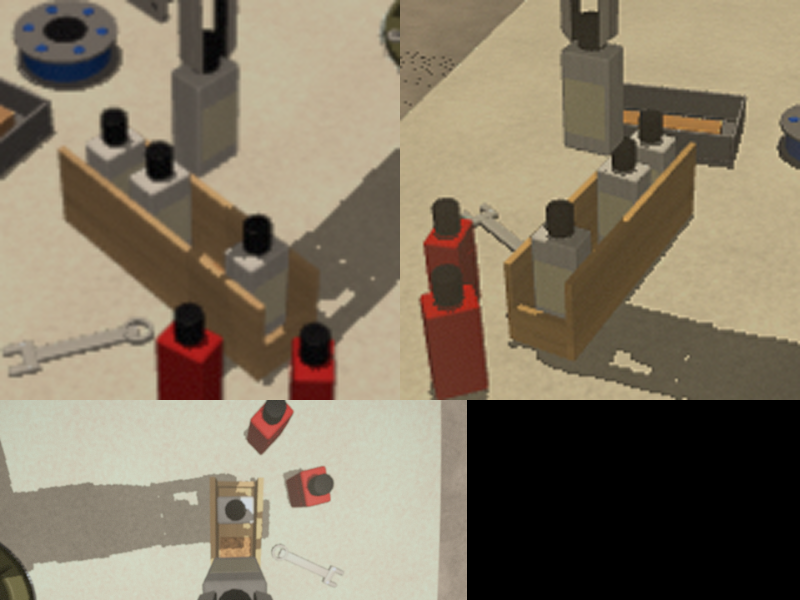

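Tin hangs upright over the caddy; wrist view shows the lane, neighbour c and the cork coaster (~(283,174) full image). Check the lateral line-up numerically.

```bash
python3 - <<'E'
from h import *
import pickle
a,b,w=pickle.load(open("c5.pkl","rb"))
R=np.array([[np.cos(-.157),-np.sin(-.157)],[np.sin(-.157),np.cos(-.157)]])
wl=lambda x,y,z:np.r_[R@[x,y]+[549,10],z]
# wall top edges at several lane y; expected columns
for y in (35,50,120):
    print("wall exp y",y,proj(w,[wl(x,y,100) for x in(-39,-31,31,39)]).round(0).tolist())
print("cork exp",proj(w,[wl(x,y,15) for x,y in((-29,-21),(29,-21),(29,21),(-29,21))]).round(0).tolist())
print("tin bottom exp",proj(w,[np.r_[R@[x,y]+[549.2,10.3],185] for x,y in((-26,19),(26,19))]).round(0).tolist())
h=cv2.cvtColor(w["im"],cv2.COLOR_BGR2HSV)
for r in (110,152,160,170,180):
    print(r,[(c,*w["im"][r,c].tolist()) for c in range(246,322,2)])
big=cv2.resize(w["im"][80:240,230:340],None,fx=5,fy=3.7,interpolation=cv2.INTER_CUBIC); cv2.imwrite("pics/t6.png",big)
E
```

```text
wall exp y 35 [[251.0, 159.0], [258.0, 159.0], [307.0, 159.0], [313.0, 159.0]]
wall exp y 50 [[251.0, 147.0], [257.0, 147.0], [307.0, 147.0], [314.0, 147.0]]
wall exp y 120 [[250.0, 88.0], [256.0, 88.0], [308.0, 88.0], [315.0, 88.0]]
cork exp [[264.0, 190.0], [301.0, 190.0], [301.0, 163.0], [263.0, 163.0]]
tin bottom exp [[256.0, 183.0], [309.0, 183.0]]
110 [(246, 116, 134, 141), (248, 119, 135, 143), (250, 118, 134, 144), (252, 88, 117, 137), (254, 90, 122, 141), (256, 92, 119, 141), (258, 81, 100, 117), (260, 70, 88, 98), (262, 80, 105, 123), (264, 93, 123, 143), (266, 90, 119, 139), (268, 89, 118, 138), (270, 90, 118, 137), (272, 90, 120, 140), (274, 89, 118, 141), (276, 90, 123, 141), (278, 86, 119, 141), (280, 91, 122, 143), (282, 103, 140, 160), (284, 114, 155, 178), (286, 110, 146, 170), (288, 125, 166, 188), (290, 125, 168, 187), (292, 121, 164, 183), (294, 132, 177, 197), (296, 142, 187, 207), (298, 141, 187, 205), (300, 135, 178, 195), (302, 100, 135, 155), (304, 79, 104, 118), (306, 73, 95, 103), (308, 93, 121, 141), (310, 137, 182, 201), (312, 145, 189, 208), (314, 146, 1
[... 2630 characters left out ...]
1, 144), (258, 79, 104, 122), (260, 68, 88, 99), (262, 97, 130, 152), (264, 110, 154, 189), (266, 100, 141, 181), (268, 107, 153, 191), (270, 104, 153, 194), (272, 105, 151, 190), (274, 103, 147, 188), (276, 105, 152, 195), (278, 115, 163, 203), (280, 110, 158, 199), (282, 110, 156, 196), (284, 102, 146, 185), (286, 92, 135, 174), (288, 101, 144, 185), (290, 110, 158, 198), (292, 109, 156, 197), (294, 105, 151, 190), (296, 115, 160, 203), (298, 98, 141, 182), (300, 74, 102, 128), (302, 80, 102, 120), (304, 69, 90, 102), (306, 98, 133, 148), (308, 144, 190, 206), (310, 142, 187, 206), (312, 155, 194, 207), (314, 185, 207, 207), (316, 191, 211, 208), (318, 193, 212, 211), (320, 190, 210, 209)]
```

View pics/t6.png

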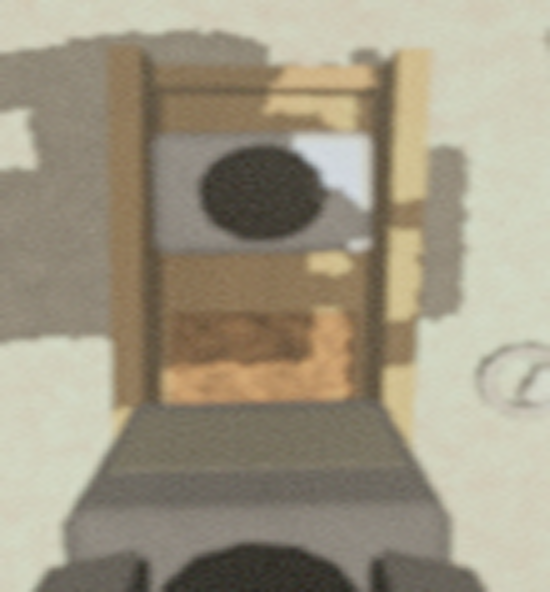

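Walls at columns 251/257/307/314 versus expected 251/258/307/313, and the coaster matches as expected. Tin bottom is centred to about 1 mm across the lane and a few mm toward -y. Lower it with a 3 mm correction.

```bash
python3 -m jog '[{"grip":2,"dx":0,"dy":3,"dz":0.3,"spin":0},{"grip":2,"dx":0,"dy":6,"dz":0.3,"spin":0},{"grip":2,"dx":0,"dy":8,"dz":0.3,"spin":0},{"grip":2,"dx":0,"dy":10,"dz":0.3,"spin":0},{"grip":2,"dx":0,"dy":12,"dz":0.3,"spin":0},{"grip":2,"dx":0,"dy":14,"dz":0.3,"spin":0},{"grip":2,"dx":0,"dy":15.5,"dz":0.3,"spin":0},{"grip":2,"dx":0,"dy":16.3,"dz":0.3,"spin":0},{"grip":2,"dx":0,"dy":16.8,"dz":0.3,"spin":0},{"grip":2,"dx":0,"dy":16.8,"dz":0.3,"spin":0},{"grip":2,"dx":0,"dy":16.8,"dz":0.3,"spin":0}]'
```

```text
clock: 19.27
eef_pos: [549.8, 13.1, 142.2]
eef_rot: [-1.571, -0.001, -0.157]
wrist_force: [0.5, 0.3, -1.5]
finger_gap: 27.4
```

```bash
python3 -m jog '[{"grip":2,"dx":0,"dy":0.1,"dz":0,"spin":0},{"grip":2,"dx":0,"dy":0.2,"dz":0,"spin":0},{"grip":2,"dx":0,"dy":0.2,"dz":0,"spin":0},{"grip":2,"dx":0,"dy":0.2,"dz":0,"spin":0}]'
```

```text
clock: 19.77
eef_pos: [549.6, 13.2, 139.7]
eef_rot: [-1.571, -0.0, -0.157]
wrist_force: [0.2, 0.2, -1.3]
finger_gap: 27.4
```

```bash
python3 -m jog '[{"grip":3,"dx":0,"dy":0,"dz":0,"spin":0},{"grip":4.4,"dx":0,"dy":0,"dz":0,"spin":0},{"grip":4.4,"dx":0,"dy":0,"dz":0,"spin":0},{"grip":4.4,"dx":0,"dy":0,"dz":0,"spin":0},{"grip":4.4,"dx":0,"dy":-2,"dz":0,"spin":0},{"grip":4.4,"dx":0,"dy":-6,"dz":0,"spin":0},{"grip":4.4,"dx":0,"dy":-11,"dz":0,"spin":0},{"grip":4.4,"dx":0,"dy":-16,"dz":0,"spin":0},{"grip":4.4,"dx":-6,"dy":-18,"dz":0,"spin":0},{"grip":4.4,"dx":-12,"dy":-18,"dz":0,"spin":0},{"grip":4.4,"dx":-12,"dy":-18,"dz":0,"spin":0},{"grip":4.4,"dx":-12,"dy":-18,"dz":0,"spin":0}]'
python3 - <<'E'
from h import *
a=shot("scene"); b=shot("side"); w=shot("wrist")
s=cv2.resize(a["im"][130:270,150:350],(571,400),interpolation=cv2.INTER_CUBIC)
d=cv2.resize(b["im"][130:330,190:360],(229,270))
cv2.imwrite("pics/t7.png",cv2.copyMakeBorder(np.hstack([s,cv2.copyMakeBorder(d,0,130,0,0,0)]),0,0,0,0,0))
# cap tops by dark threshold near the projected places
for c in (a,b):
  for n,p in (("a",[527,-129,152]),("b",[538,-59,152]),("tin",[549,10,155]),("c",[560,79,152])):
    u=proj(c,[p])[0]; x,y=u.astype(int); g=c["im"][y-6:y+16,x-10:x+11].max(2)<60
    ys,xs=np.nonzero(g); print(n,u.round(0),len(xs),(xs.mean()+x-10).round(1),ys.min()+y-6,ys.max()+y-6)
E
```

```text
clock: 21.28
eef_pos: [431.5, 31.9, 320.0]
eef_rot: [-1.571, -0.001, -0.157]
wrist_force: [0.6, -0.2, 0.0]
finger_gap: 43.6
a [250. 170.] 97 249.7 168 180
b [266. 182.] 107 265.1 180 192
tin [283. 194.] 113 281.9 192 204
c [301. 208.] 120 299.7 206 219
a [297. 179.] 139 294.8 176 193
b [285. 191.] 165 285.3 184 205
tin [273. 203.] 156 272.6 196 217
c [259. 218.] 162 257.9 212 230
```

The viewing limit is used up, but the numbers agree. The tin's cap is within about 1 px of its expected place in both views, the same small offset as its neighbours, and the gripper is clear.

```bash
python3 -c "
from cell import ticket; print(ticket.sign_off())"
```

```text
the job is handed in; nothing more can be done
None
```

The job is done and handed in at about 21 s of the 72 s. No verdict was reported.

- **Batten:** I took it off the caddy and lowered it into the grey tray, where it dropped the last few millimetres on release. A later picture showed it flat on the floor, roughly centred.
- **Standing the tin up:** I gripped it by the cap with light force and pivoted it upright about its lower base edge on the bench, then let go. All three views matched the projection of an upright tin.
- **Setting the tin down:** I took it again by the cap, turned it square to the lane and lowered it onto the coaster. I then released it and drew back clear, with the wrist force near zero.

**Last checks:**
- After the release, the set-down tin's cap was within about 1 px across and 2 px in height of its expected place in the scene view. In the side view it was within about 1 px across.
- The neighbours' caps were as close in the scene view, and within about 2 px across in the side view.
- Before lowering, the lane walls and coaster measured within about 1 px of expectation.

**Doubts:**
- While hanging, the tin's bottom sat about 6 px off prediction toward -y. That is a slight tilt or offset, and I moved 3 mm to correct it.
- I could not view the final picture because the 12-picture limit was used up. The final state therefore rests on the cap measurements.
- I did not re-measure the batten or the bystanders after the placing.

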